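# Slide the grater plate under the clips of the grater box

### The job

Fit the grater plate with the green handle onto the white grater box: lay it flat in the mouth of the rails and slide it, front edge first, under the two sprung clips until it is home against the stop and both clips have snapped down into its slots, then let go. Let the plate itself lift the clips (do not touch the box or the clips with the gripper), push with care rather than ramming the stop, and leave everything else on the table alone.

Things in the scene. Friction and masses are not known exactly. Their poses are not given: they have to be found in the camera images.
- plate: The plate to fit: flat stainless plate 130 (x) by 90 (y) by 5 mm with a grid of dark round holes and a green handle, 0.11 to 0.22 kg, lying on the wooden board. Origin: centre of its underside; x points to its front edge (x = +65), z up. Two open slots, 20 mm (x +20 to +40) by 14 mm, centred at y = +30 and -30, take the clips' feet.
- plate_handle (a point): Middle of the plate's green handle, 21 mm above the plate's underside, 48 mm behind its centre. The handle is an upright bar across the plate: 12 mm thick (along the plate's x), 44 mm wide (y), standing from the plate's top (5 mm above its underside) to 37 mm. Grip it front to back, along x, with the fingertips just above the plate.
- box: The grater box, fixed: white block 180 (x) by 126 (y) by 50 mm high, green stripes. Origin: centre of its underside; z up; x is the sliding direction. The plate slides on its flat top (the bed, z = 50). Two rails 8 mm high guide it: inner faces at y = +47 and -47 from x = -45 on, flaring out by about 11 mm each from x = -45 back to the mouth at x = -90.
- box_mouth (a point): Middle of the bed's front edge, at the mouth (open end, nearest the robot): x = -90, z = 50 mm in the box frame. The plate enters here, moving along the box's +x. About 5 to 12 N of push are needed to enter under the clips, 1 to 4 N to slide on beneath them. The plate, when home, overhangs the mouth with its handle about above it.
- box_stop (a point): Bed surface at the stop's face for the middle setting of the grey clip carriage: x = +25, z = 50 mm in the box frame. Carriage, black stop bar (9 mm high) and both clips are clamped together up to 17 mm before or beyond it, and this is not measured: feel for it. So the plate's home is with its origin at x = -40 plus or minus 17.
- clip_left (a joint): Left clip (y = +30 of the box): sprung steel lever 60 mm long, hinged at its far end, angle in rad: 0 fully down, about 0.07 with its foot riding on the plate, back to 0 when snapped into the slot. Foot (8 mm round, 31 mm before the stop's face) presses with about 1.3 N; the upturned nose reaches 22 mm further to the mouth, 10 mm above the bed. It snaps 2 mm before the plate meets the stop.
- clip_right (a joint): Right clip (at y = -30 of the box), the same as the left.
- board: Wooden chopping board, fixed, 200 (x) by 300 (y) by 16 mm; origin: centre of its underside. Both plates lie on it side by side.
- spare_plate: The other insert, a slicing plate of the same shape and size with an orange handle and one dark cross slit. Leave it alone. Origin and axes as for the plate.
- spice: Small glass spice jar with green cap, 44 mm across, 75 mm high; origin: centre of its underside. Leave it alone.
- bowl: Purple bowl, 170 mm across, 75 mm high; origin: centre of its underside. Leave it alone.
- mug: White mug, 80 mm across, 90 mm high; origin: centre of its underside. Leave it alone.
Things that resemble listed ones, but are neither listed nor needed, are in the scene too. Leave any pink or yellow look-alike of the plate alone. Of the things that look like the box, take the one that is farthest to the robot's left at the start.

How it is judged:
By the outcome, as a careful person would: the job done as asked, in the order asked, and still so for the second after the job is handed in, with the robot touching nothing.
It also fails if it takes over 72 s, if anything falls off the work surface, if the arm or the gripper's body presses on something with over 40 N, if the wrist force passes 120 N, or if a joint passes its speed limit or range.

### The arm

A 6-joint arm with a two-finger parallel gripper is mounted at the origin on the work surface. World frame = base frame: x ahead of the robot, y to its left, z up, the work surface at z = 0. Lengths are in m, angles in rad, forces in N, time in s.
With the tool pointing down it reaches from about 0.35 to 0.85 m from the base axis. Payload 8.1 kg.
Tool frame: the origin (TCP) lies on the centre line of the jaws, within the pads' length; the fingertips stand env.tcp_to_tips ahead of it and the grasp point (between the pads) lies 6 mm ahead of it (env.tcp_to_tips is the distance from the TCP to the fingertips, in m); z points along the fingers, y is the direction in which the jaws open and shut (so a half turn about z gives the same grasp; the last joint's range is limited). The gripper opens to 85 mm and grips with 20 to 120 N. Pads are 22 mm wide; open, the fingers measure 114 mm over their backs; the gripper's body (76 mm by 85 mm) begins 54 mm behind the grasp point. The pads swing forward as they close: fully open they stand 13 mm farther back than shut.
Start: joints at [-1.239, 0.13, 1.488, -0, 1.523, -0.085], TCP at [0.243, -0.549, 0.256] pointing down, gripper open.
Joint ranges: [-2.96, 2.96], [-0.89, 2.26], [0.02, 2.5], [-1.34, 4.48], [0, 2.73], [-2.66, 2.66]. Speed limits (rad/s): [2.39, 2.39, 2.79, 3.14, 3.14, 3.14].

### API

Orientations are given as a unit quaternion [w, x, y, z].
In Python, from bench import env gives the robot as it stands.
- The arm moves only by the tool send_rows, never from a script. Its argument "steps" is a list of rows, each an object of numbers: "claw": the gripper command: -1 is fully open, 1 is shut, values between are in proportion; "dx", "dy", "dz": the shift along the world's x, y, z in mm; "turn": the turn about the world's z in degrees. A call has 1 to 12 rows; each row shifts and turns the commanded pose from where the row before left it; what a row does not reach is not made up. A row lasts 1/10 s, in which the tool goes at most 50 mm and 8.59 degrees, less where a joint would pass 70% of its speed; a pose out of reach is approached as far as the arm can. A call with a gripper value outside its range is refused whole. The fingers move at their own pace and stop on an object; "newtons" is the grip in N (left out, the last holds). Time passes only in rows, so rows that do not move let the fingers close. It gives the time, the measured TCP pose, the force and the opening at its end, in the units of the state.
- env.get_state(): the state, without advancing time (a new reading comes with each control period).
- env.capture(name): name is "scene" or "top"; returns a dict with "color" (480x640x3 uint8, red, green, blue), "fx", "fy", "cx", "cy" (pixels), "k1" (the pictures are not rectified: a ray, as slopes to the right and down, at radius r is drawn at 1 + k1 r^2 times it, then the intrinsics apply), "rvec" (rotation vector, rad) and "tvec" (3), from world to camera coordinates, as OpenCV has them. Camera axes: x right, y down, z forward; pixel columns grow to the right and rows downward; lengths in m; the calibration is good to about 2 mm. A picture is of the moment at which its call begins. There is no depth.
- env.finish_job(): hands the job in, once; it reports no verdict.
The state is a dict: "time_s": time; "joint_positions": joint angles; "dq": joint speeds; "joint_efforts": joint torques, N m; "tcp_pos": TCP position; "orientation": TCP orientation; "force": force on the tool from outside, world axes, zero at the start; "ft_torque": the same for the moment, N m; "grip_width": opening from 0.0 (shut) to 1.0 (fully open).
Only numpy, scipy, OpenCV 4.12 (cv2) and the standard library are available. Lean on these libraries where they do the work, as an engineer would, in place of code of your own. Each camera call takes 0.05 s, during which the arm holds its last target. There are 200 camera calls.

## Working session

There is one attempt and no reset: what is moved stays moved. The work goes in short steps, Python scripts to look and compute and a tool call to move; the robot and the scene stay as the last step left them, time stands still between calls to the robot, and variables do not carry over. Pictures are saved under pics/ and viewed, about 8 in all and at most 12, crops included, and the job is handed in when it is done.

Besides the shell and the picture viewer there is one more tool, called in YAML: its name, and indented under it one key for each argument. send_rows: Moves the arm, as the interface text tells. Its arguments: {"type":"object","properties":{"steps":{"type":"array"},"newtons":{"type":"number"}},"required":["steps"]}

```bash
mkdir -p pics; ls
cat > h.py <<'E'
import numpy as np, cv2
from bench import env
def cap(n,save=None):
    c=env.capture(n)
    if save: cv2.imwrite(f'pics/{save}.png',c['color'][:,:,::-1])
    return c
def ray(c,u,v):
    d=np.array([(u-c['cx'])/c['fx'],(v-c['cy'])/c['fy']]); s=d.copy()
    for _ in range(30): s=d/(1+c['k1']*(s@s))
    R=cv2.Rodrigues(np.array(c['rvec'],float))[0]; t=np.array(c['tvec'],float).ravel()
    return -R.T@t, R.T@np.array([s[0],s[1],1])
def onz(c,u,v,z):
    o,d=ray(c,u,v); return o+d*(z-o[2])/d[2]
def proj(c,p):
    R=cv2.Rodrigues(np.array(c['rvec'],float))[0]; q=R@np.array(p)+np.array(c['tvec'],float).ravel()
    s=q[:2]/q[2]; s=s*(1+c['k1']*(s@s)); return s[0]*c['fx']+c['cx'],s[1]*c['fy']+c['cy']
E
python3 - <<'E'
from h import *
a=cap('top','top0');b=cap('scene','scene0')
for c in(a,b): print({k:np.round(v,3).tolist() for k,v in c.items() if k!='color'}, ray(c,320,240))
print(env.get_state(),env.tcp_to_tips)
E
```

```text
pics
{'fx': 563.417, 'fy': 563.417, 'cx': 308.311, 'cy': 246.602, 'k1': -0.077, 'rvec': [2.201, -2.136, 0.112], 'tvec': [0.032, 0.501, 1.461]} (array([0.34763497, 0.04463624, 1.50471663]), array([ 0.11468233, -0.01901135, -0.99350606]))
{'fx': 540.764, 'fy': 540.764, 'cx': 328.932, 'cy': 239.913, 'k1': -0.079, 'rvec': [2.035, 0.734, -0.398], 'tvec': [-0.416, -0.108, 1.599]} (array([ 1.21423859, -0.82319874,  0.76770833]), array([-0.54840254,  0.6418987 , -0.53618429]))
{'time_s': 0.1, 'joint_positions': array([-1.23935977e+00,  1.31096735e-01,  1.48919212e+00,  1.90365976e-05,
        1.52304524e+00, -8.54077319e-02]), 'dq': array([ 0.00110965, -0.00039224, -0.00193434, -0.00042991,  0.00043478,
        0.00050446]), 'joint_efforts': array([ 7.98837282e-04, -5.70951104e+01, -5.01941299e+01, -1.64930671e-04,
        8.12931190e-03, -7.06593551e-05]), 'tcp_pos': array([ 0.24279261, -0.54816047,  0.25533076]), 'orientation': array([-8.65309109e-04,  9.78358342e-01,  2.06915917e-01, -9.74062516e-05]), 'force': array([-0.05163878, -0.29697961,  0.61518744]), 'ft_torque': array([-0.00641068,  0.00463431, -0.01003703]), 'grip_width': 1.0010365845821838} 0.025
```

View pics/top0.png

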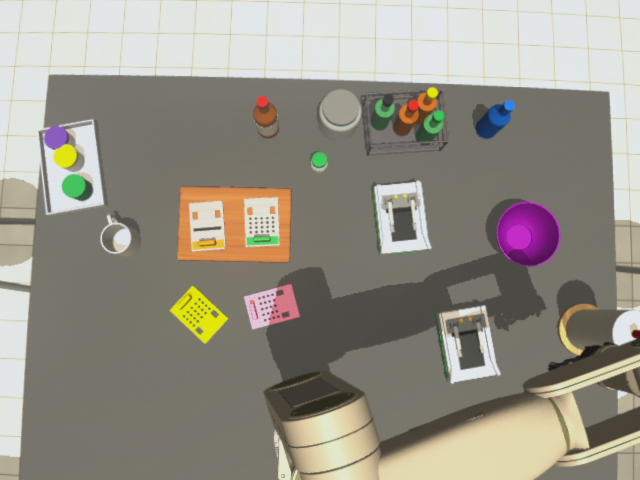

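View pics/scene0.png

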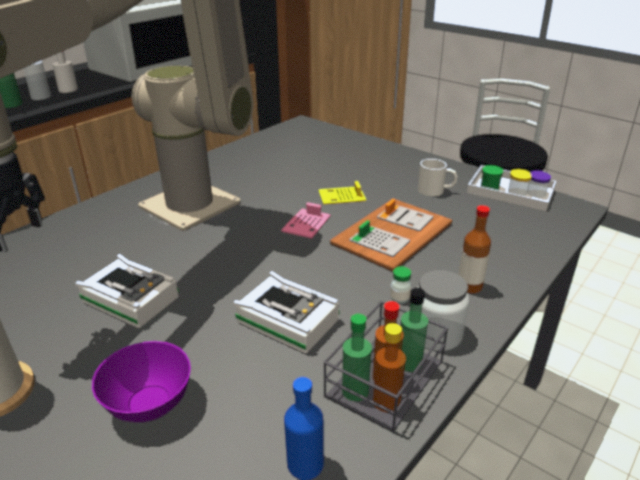

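The top view shows two boxes, at (403,217) and (469,344). The left one (403,217) should be the target.
Plate candidates: green handle (262,222), orange spare (207,225), pink (272,306), yellow (199,314). I choose (262,222) and check it in a close crop.

Run:
```python
from h import *
c=cap('top')
for u,v in[(262,222),(403,217),(469,344)]: print(onz(c,u,v,.03))
print(proj(c,(0,0,0)))
I=c['color'][:,:,::-1]
A=cv2.resize(I[180:270,225:305],None,fx=5,fy=5,interpolation=cv2.INTER_CUBIC)
B=cv2.resize(I[175:265,365:440],None,fx=5,fy=5,interpolation=cv2.INTER_CUBIC)
cv2.imwrite('pics/crop1.png',np.hstack([A,B]))
```

```text
[0.56118946 0.17104061 0.03      ]
[ 0.58587059 -0.20205416  0.03      ]
[ 0.25664161 -0.37993914  0.03      ]
(np.float64(320.45786071253485), np.float64(438.0546846277009))
```

View pics/crop1.png

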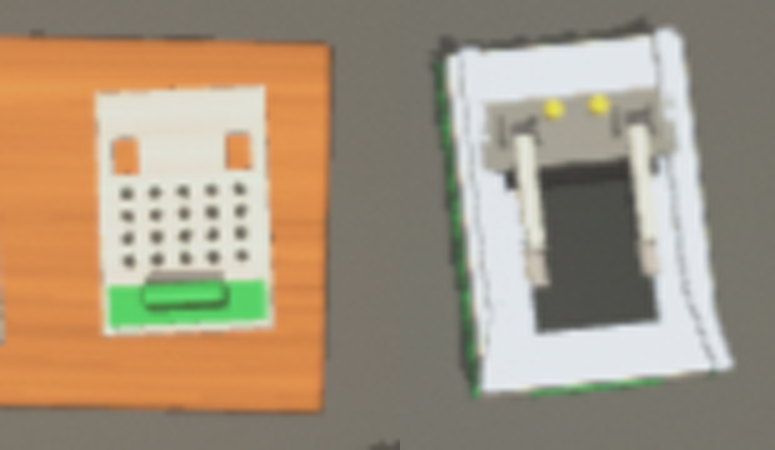

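```bash
cat > m.py <<'E'
from h import *
def rect(c,box,mask,z):
    u0,u1,v0,v1=box; m=mask(c['color'][v0:v1,u0:u1].astype(int)).astype(np.uint8)
    m=cv2.morphologyEx(m,cv2.MORPH_CLOSE,np.ones((9,9)))
    ct=max(cv2.findContours(m,0,1)[0],key=cv2.contourArea)[:,0,:]
    P=np.array([onz(c,u0+a,v0+b,z)[:2] for a,b in ct],np.float32)*1000
    (cx,cy),(w,h),a=cv2.minAreaRect(P); 
    return np.round([cx,cy,w,h,a],1)
white=lambda I:(I.min(2)>140)
def plate(I): r,g,b=I[...,0],I[...,1],I[...,2]; return (I.min(2)>140)|((g>r+60)&(g>b+60))
E
python3 - <<'E'
from m import *
c=cap('top')
print('plate',rect(c,(230,288,190,257),plate,.021))
print('box',rect(c,(368,440,175,265),white,.058))
f=lambda x,y,u0,v0,z:np.round(onz(c,(x+.5)/5-.5+u0,(y+.5)/5-.5+v0,z)*1000,1)[:2]
for p in[(96,93),(265,87),(272,326),(104,334)]: print('plate c',f(*p,225,180,.021))
print('handle',f(186,294,225,180,.053))
for p,z in[((50,52),.058),((278,30),.058),((332,367),.058),((80,393),.054),((138,283),.06),((250,272),.06),((107,183),.059),((240,163),.059)]: print('box',f(*p,365,175,z))
s=cap('scene')
I=s['color'][:,:,::-1]
A=cv2.resize(I[190,][None][:0] if 0 else I[190:275,325:460],None,fx=4,fy=4,interpolation=cv2.INTER_CUBIC)
B=cv2.resize(I[265,][None][:0] if 0 else I[265:350,230:345],None,fx=4,fy=4,interpolation=cv2.INTER_CUBIC)
B=np.pad(B,((0,0),(0,80),(0,0)))
cv2.imwrite('pics/crop2.png',np.vstack([A,B[:260]] ) if 0 else np.vstack([A[:290],B[:,:540]]))
E
```

```text
plate [563.7 173.8 130.3  90.3   4.2]
box [ 582.8 -194.6  183.6  131.3    7.8]
plate c [625.3 223. ]
plate c [631.2 132.7]
plate c [502.9 124.4]
plate c [496.  213.3]
handle [514.9 167.9]
box [ 663.7 -121.9]
box [ 679.4 -241.7]
box [ 502.4 -271.2]
box [ 485.4 -141. ]
box [ 543.  -169.4]
box [ 550.5 -227.6]
box [ 595.1 -152.6]
box [ 607.8 -222.1]
```

View pics/crop2.png

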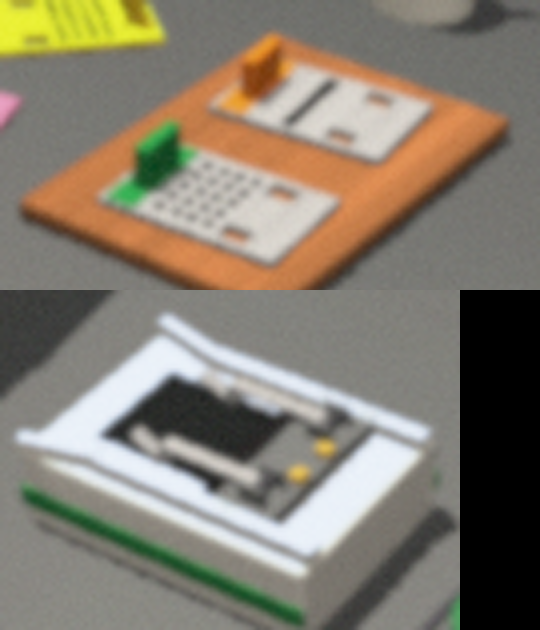

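Box choice confirmed: the left box is at y≈−0.19, the other at −0.38. Crops show the plate's green handle at crop1 (186,294), with its slots pointing away from the robot.

Measured poses:

| Thing | Centre (mm) | Yaw |
|---|---|---|
| Plate | (563.7, 173.8) | 4.1° |
| Box | (582.8, −194.2) | 7.5° |

The handle should be near (516, 170). The stop is at about box x +18.

send_rows:
  steps:
    - {"claw":-1,"dx":14,"dy":36,"turn":3.5}
    - {"claw":-1,"dx":14,"dy":36,"turn":7}
    - {"claw":-1,"dx":14,"dy":36,"turn":7}
    - {"claw":-1,"dx":14,"dy":36,"turn":7}
    - {"claw":-1,"dx":14,"dy":36,"turn":7}
    - {"claw":-1,"dx":14,"dy":36,"turn":7}
    - {"claw":-1,"dx":14,"dy":36,"turn":7}
    - {"claw":-1,"dx":14,"dy":36,"turn":7}
    - {"claw":-1,"dx":14,"dy":36,"turn":7}
    - {"claw":-1,"dx":14,"dy":36,"turn":7}
  newtons: 60

```text
$.steps[0]: bad value
```

send_rows:
  steps:
    - {"claw":-1,"dx":14,"dy":36,"turn":3.5}
    - {"claw":-1,"dx":14,"dy":36}
    - {"claw":-1,"dx":14,"dy":36}
    - {"claw":-1,"dx":14,"dy":36}
    - {"claw":-1,"dx":14,"dy":36}
    - {"claw":-1,"dx":14,"dy":36}
    - {"claw":-1,"dx":14,"dy":36}
    - {"claw":-1,"dx":14,"dy":36}
    - {"claw":-1,"dx":14,"dy":36}
    - {"claw":-1,"dx":7,"dy":30}
    - {"claw":-1}

```text
$.steps[0]: bad value
```

```bash
cat > st.py <<'E'
from h import *
s=env.get_state(); w,x,y,z=s['orientation']
from scipy.spatial.transform import Rotation as R
M=R.from_quat([x,y,z,w]).as_matrix()
ja=np.degrees(np.arctan2(M[1,1],M[0,1]))
print('t',round(s['time_s'],2),'tcp',np.round(s['tcp_pos']*1000,1),'jaw',round(ja,2),'tilt',np.round(M[:,2],4),'F',np.round(s['force'],1),'T',np.round(s['ft_torque'],2),'grip',round(s['grip_width'],3))
E
python3 st.py; python3 -c "
from h import *
cap('scene','s2')"
```

```text
t 0.25 tcp [ 242.9 -548.4  255.8] jaw -66.12 tilt [-3.e-04  9.e-04 -1.e+00] F [-0.5 -0.1 -0.4] T [ 0.01  0.02 -0.  ] grip 0.999
```

send_rows:
  steps:
    - {"claw":-1,"dx":14,"dy":36,"dz":0,"turn":3.5}
  newtons: 60

```text
time_s: 0.4
tcp_pos: [0.2554, -0.5145, 0.2554]
orientation: [-0.0, 0.972, 0.235, -0.001]
force: [1.2, 1.2, 0.2]
grip_width: 1.001
```

send_rows:
  steps:
    - {"claw":-1,"dx":14,"dy":36,"dz":0,"turn":7}
    - {"claw":-1,"dx":14,"dy":36,"dz":0,"turn":7}
    - {"claw":-1,"dx":14,"dy":36,"dz":0,"turn":7}
    - {"claw":-1,"dx":14,"dy":36,"dz":0,"turn":7}
    - {"claw":-1,"dx":14,"dy":36,"dz":0,"turn":7}
    - {"claw":-1,"dx":14,"dy":36,"dz":0,"turn":7}
    - {"claw":-1,"dx":14,"dy":36,"dz":0,"turn":7}
    - {"claw":-1,"dx":14,"dy":36,"dz":0,"turn":7}
    - {"claw":-1,"dx":14,"dy":36,"dz":0,"turn":7}
    - {"claw":-1,"dx":14,"dy":36,"dz":0,"turn":3.5}

```text
time_s: 1.4
tcp_pos: [0.3972, -0.1511, 0.2565]
orientation: [0.0, 0.681, 0.732, 0.0]
force: [0.4, -0.5, 0.3]
grip_width: 1.001
```

send_rows:
  steps:
    - {"claw":-1,"dx":14,"dy":36,"dz":0,"turn":0}
    - {"claw":-1,"dx":14,"dy":36,"dz":0,"turn":0}
    - {"claw":-1,"dx":14,"dy":36,"dz":0,"turn":0}
    - {"claw":-1,"dx":14,"dy":36,"dz":0,"turn":0}
    - {"claw":-1,"dx":14,"dy":36,"dz":0,"turn":0}
    - {"claw":-1,"dx":14,"dy":36,"dz":0,"turn":0}
    - {"claw":-1,"dx":14,"dy":36,"dz":0,"turn":0}
    - {"claw":-1,"dx":14,"dy":36,"dz":0,"turn":0}
    - {"claw":-1,"dx":7,"dy":30,"dz":0,"turn":0}
    - {"claw":-1,"dx":0,"dy":0,"dz":0,"turn":0}
    - {"claw":-1,"dx":0,"dy":0,"dz":0,"turn":0}

```text
time_s: 2.5
tcp_pos: [0.5157, 0.1659, 0.256]
orientation: [-0.0, 0.682, 0.731, -0.0]
force: [0.7, -1.3, 0.2]
grip_width: 1.0
```

```bash
python3 st.py
```

```text
t 2.5 tcp [515.7 165.9 256. ] jaw 3.98 tilt [-6.e-04 -5.e-04 -1.e+00] F [ 0.7 -1.3  0.2] T [ 0.01  0.   -0.03] grip 1.0
```

send_rows:
  steps:
    - {"claw":-1,"dx":0,"dy":4,"dz":-20,"turn":0}
    - {"claw":-1,"dx":0,"dy":0,"dz":-40,"turn":0}
    - {"claw":-1,"dx":0,"dy":0,"dz":-40,"turn":0}
    - {"claw":-1,"dx":0,"dy":0,"dz":-40,"turn":0}
    - {"claw":-1,"dx":0,"dy":0,"dz":-36,"turn":0}
    - {"claw":-1,"dx":0,"dy":0,"dz":-20,"turn":0}
    - {"claw":-1,"dx":0,"dy":0,"dz":-10,"turn":0}
    - {"claw":-1,"dx":0,"dy":0,"dz":0,"turn":0}

```text
time_s: 3.3
tcp_pos: [0.515, 0.1683, 0.0492]
orientation: [-0.001, 0.683, 0.73, -0.001]
force: [0.4, 0.8, 0.2]
grip_width: 0.999
```

```bash
python3 st.py; python3 -c "
from h import *
c=cap('scene'); I=c['color'][150:280,300:470,::-1]
cv2.imwrite('pics/s3.png',cv2.resize(I,None,fx=4,fy=4,interpolation=cv2.INTER_CUBIC))"
```

```text
t 3.3 tcp [515.  168.3  49.2] jaw 3.82 tilt [-2.4e-03 -7.0e-04 -1.0e+00] F [0.4 0.8 0.2] T [ 0.01  0.01 -0.02] grip 0.999
```

View pics/s3.png

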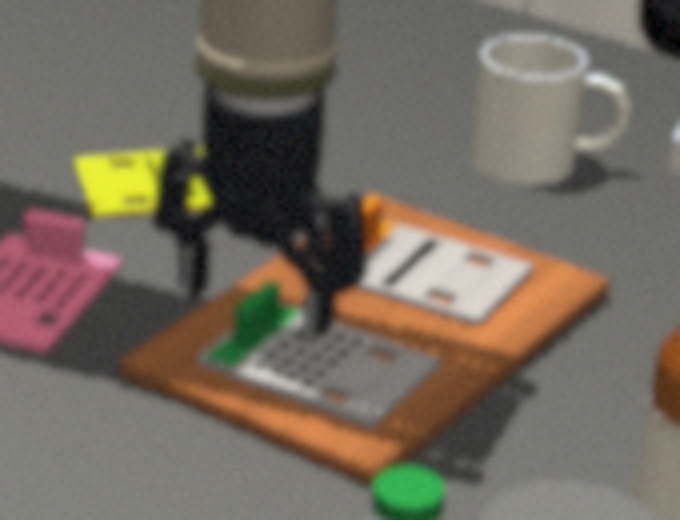

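The fingers straddle the green handle: front finger at (318,310), rear at (192,275), handle at (258,320). The gripper can close.

send_rows:
  steps:
    - {"claw":0,"dx":0,"dy":2,"dz":0,"turn":0}
    - {"claw":0.3,"dx":0,"dy":0,"dz":0,"turn":0}
    - {"claw":0.6,"dx":0,"dy":0,"dz":0,"turn":0}
    - {"claw":1,"dx":0,"dy":0,"dz":0,"turn":0}
    - {"claw":1,"dx":0,"dy":0,"dz":0,"turn":0}
    - {"claw":1,"dx":0,"dy":0,"dz":0,"turn":0}
    - {"claw":1,"dx":0,"dy":0,"dz":0,"turn":0}
    - {"claw":1,"dx":0,"dy":0,"dz":0,"turn":0}
  newtons: 60

```text
time_s: 4.15
tcp_pos: [0.5163, 0.1715, 0.0508]
orientation: [0.0, 0.683, 0.731, 0.0]
force: [-0.4, 0.5, 5.0]
grip_width: 0.13
```

```bash
python3 st.py
```

```text
t 4.15 tcp [516.3 171.5  50.8] jaw 3.88 tilt [ 7.e-04  2.e-04 -1.e+00] F [-0.4  0.5  5. ] T [-0.    0.15  0.02] grip 0.13
```

send_rows:
  steps:
    - {"claw":1,"dx":0,"dy":0,"dz":10,"turn":0}
    - {"claw":1,"dx":0,"dy":0,"dz":20,"turn":0}
    - {"claw":1,"dx":0,"dy":0,"dz":30,"turn":0}
    - {"claw":1,"dx":0,"dy":0,"dz":30,"turn":0}
    - {"claw":1,"dx":0,"dy":0,"dz":10,"turn":0}
    - {"claw":1,"dx":0,"dy":0,"dz":0,"turn":0}

```text
time_s: 4.75
tcp_pos: [0.517, 0.1716, 0.152]
orientation: [0.001, 0.683, 0.731, 0.001]
force: [1.2, 0.1, -2.4]
grip_width: 0.126
```

send_rows:
  steps:
    - {"claw":1,"dx":-4,"dy":-16,"dz":0,"turn":0.3}
    - {"claw":1,"dx":-8,"dy":-32,"dz":0,"turn":0.3}
    - {"claw":1,"dx":-8,"dy":-32,"dz":0,"turn":0.3}
    - {"claw":1,"dx":-8,"dy":-32,"dz":0,"turn":0.3}
    - {"claw":1,"dx":-8,"dy":-32,"dz":0,"turn":0.3}
    - {"claw":1,"dx":-8,"dy":-32,"dz":0,"turn":0.3}
    - {"claw":1,"dx":-8,"dy":-32,"dz":0,"turn":0.3}
    - {"claw":1,"dx":-8,"dy":-32,"dz":0,"turn":0.3}
    - {"claw":1,"dx":-8,"dy":-32,"dz":0,"turn":0.3}
    - {"claw":1,"dx":-8,"dy":-32,"dz":0,"turn":0.3}
    - {"claw":1,"dx":-8,"dy":-32,"dz":0,"turn":0.3}
    - {"claw":1,"dx":-8,"dy":-32,"dz":0,"turn":0.3}

```text
time_s: 5.95
tcp_pos: [0.4222, -0.1972, 0.148]
orientation: [-0.002, 0.659, 0.752, -0.0]
force: [0.9, -0.5, -2.0]
grip_width: 0.131
```

send_rows:
  steps:
    - {"claw":1,"dx":-3,"dy":-18,"dz":0,"turn":0}
    - {"claw":1,"dx":0,"dy":0,"dz":0,"turn":0}
    - {"claw":1,"dx":0,"dy":0,"dz":0,"turn":0}

```text
time_s: 6.25
tcp_pos: [0.4199, -0.214, 0.1484]
orientation: [-0.002, 0.66, 0.751, -0.0]
force: [0.0, 0.4, -2.2]
grip_width: 0.128
```

```bash
python3 st.py; python3 -c "
from h import *
c=cap('scene'); t=cap('top')
cv2.imwrite('pics/s4.png',np.hstack([cv2.resize(c['color'][170:370,180:380,::-1],None,fx=2,fy=2,interpolation=2),cv2.resize(t['color'][150:350,330:530,::-1],None,fx=2,fy=2,interpolation=2)]))"
```

```text
t 6.25 tcp [ 419.9 -214.   148.4] jaw 7.41 tilt [-0.0025  0.002  -1.    ] F [ 0.   0.4 -2.2] T [-0.03  0.09 -0.06] grip 0.128
```

View pics/s4.png

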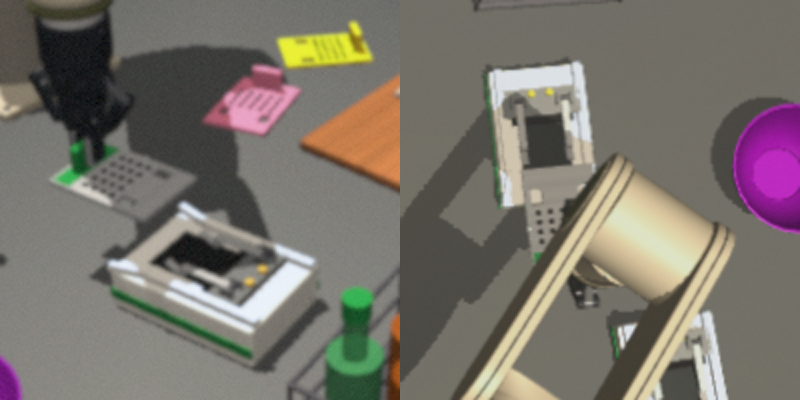

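Plate held level, front edge (130,210) in the left panel, just over the mouth. I'll back off 24 mm, lower to just above the bed and measure again.

send_rows:
  steps:
    - {"claw":1,"dx":-12,"dy":-2,"dz":0,"turn":0}
    - {"claw":1,"dx":-12,"dy":-1,"dz":-10,"turn":0}
    - {"claw":1,"dx":0,"dy":0,"dz":-20,"turn":0}
    - {"claw":1,"dx":0,"dy":0,"dz":-20,"turn":0}
    - {"claw":1,"dx":0,"dy":0,"dz":-8,"turn":0}
    - {"claw":1,"dx":0,"dy":0,"dz":0,"turn":0}
    - {"claw":1,"dx":0,"dy":0,"dz":0,"turn":0}

```text
time_s: 7.05
tcp_pos: [0.3971, -0.2176, 0.093]
orientation: [0.0, 0.659, 0.752, 0.0]
force: [0.1, 0.3, -1.3]
grip_width: 0.129
```

```bash
python3 st.py; python3 -c "
from h import *
c=cap('scene');
cv2.imwrite('pics/s5.png',cv2.resize(c['color'][225:365,190:350,::-1],None,fx=4,fy=4,interpolation=2))"
```

```text
t 7.05 tcp [ 397.1 -217.6   93. ] jaw 7.51 tilt [ 4.e-04 -3.e-04 -1.e+00] F [ 0.1  0.3 -1.3] T [-0.03  0.08 -0.02] grip 0.129
```

View pics/s5.png

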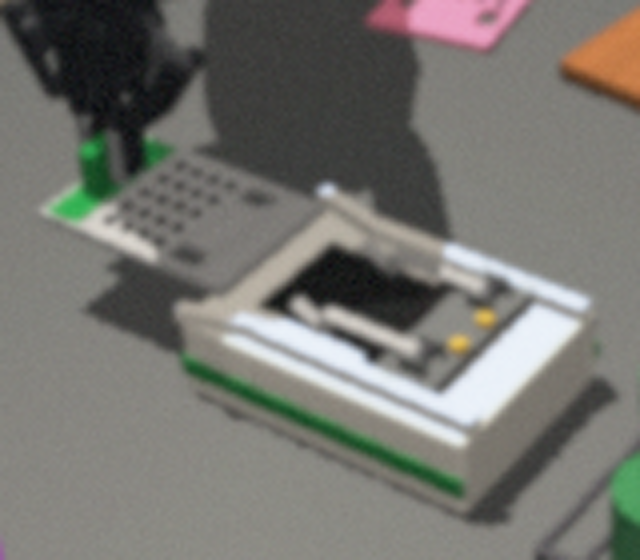

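Run:
```python
from h import *
c=cap('scene')
cb=np.array([582.8,-194.2]);a=np.radians(7.5);M=np.array([[np.cos(a),np.sin(a)],[-np.sin(a),np.cos(a)]])
f=lambda n,x,y,z:print(n,np.round(M@((onz(c,190+(x+.5)/4-.5,225+(y+.5)/4-.5,z)*1000)[:2]-cb),1))
f('pl R',218,292,63);f('pl L',327,206,63) if 0 else 0
for n,x,y,z in[('plR',218,292,.063),('plL',327,206,.063),('plbackR',42,210,.063),('slotR',188,255,.063),('slotL',258,198,.063),('railR',180,310,.058),('railL',325,187,.058),('farR',475,425,.058),('farL',588,302,.058),('noseR',298,300,.06),('boltR',458,344,.056),('boltL',485,317,.056)]: f(n,x,y,z)
s=env.get_state()['tcp_pos'][:2]*1000; print('tcp',M@(s-cb))
```

```text
pl R [ 54997.2 -58770. ]
plR [-72.7 -48.5]
plL [-70.5  42.6]
plbackR [-200.7  -44.8]
slotR [-106.4  -32.6]
slotL [-107.3   28. ]
railR [-84.1 -66.1]
railL [-86.7  61.7]
farR [ 94.3 -57.2]
farL [91.2 53.1]
noseR [-35.9 -28.5]
boltR [51.7 -9.2]
boltL [51.3 16.2]
tcp [-186.68237403    0.5540338 ]
```

The plate is centred on the rails within about 1 mm: plate mid −3/−2.3, rail mid −2.2/−2, same view. Next I lower it gently onto the bed.

send_rows:
  steps:
    - {"claw":1,"dx":0,"dy":0,"dz":-3,"turn":0}
    - {"claw":1,"dx":0,"dy":0,"dz":-2,"turn":0}
    - {"claw":1,"dx":0,"dy":0,"dz":-1,"turn":0}
    - {"claw":1,"dx":0,"dy":0,"dz":0,"turn":0}

```text
time_s: 7.55
tcp_pos: [0.3968, -0.2175, 0.0861]
orientation: [-0.0, 0.659, 0.752, -0.0]
force: [0.1, -0.4, -1.3]
grip_width: 0.13
```

send_rows:
  steps:
    - {"claw":1,"dx":0,"dy":0,"dz":-1,"turn":0}
    - {"claw":1,"dx":0,"dy":0,"dz":0,"turn":0}

```text
time_s: 7.75
tcp_pos: [0.3969, -0.2176, 0.0852]
orientation: [-0.0, 0.659, 0.752, 0.0]
force: [-0.1, 0.1, -2.6]
grip_width: 0.125
```

send_rows:
  steps:
    - {"claw":1,"dx":0,"dy":0,"dz":-1,"turn":0}
    - {"claw":1,"dx":0,"dy":0,"dz":0,"turn":0}

```text
time_s: 7.95
tcp_pos: [0.3971, -0.2178, 0.0845]
orientation: [0.0, 0.659, 0.752, 0.0]
force: [-0.3, 0.1, 0.7]
grip_width: 0.129
```

```bash
python3 st.py
```

```text
t 7.95 tcp [ 397.1 -217.8   84.5] jaw 7.48 tilt [ 4.e-04 -2.e-04 -1.e+00] F [-0.3  0.1  0.7] T [ 0.06 -0.1   0.02] grip 0.129
```

send_rows:
  steps:
    - {"claw":1,"dx":4,"dy":0.5,"dz":0,"turn":0}
    - {"claw":1,"dx":4,"dy":0.5,"dz":0,"turn":0}
    - {"claw":1,"dx":4,"dy":0.5,"dz":0,"turn":0}
    - {"claw":1,"dx":4,"dy":0.6,"dz":0,"turn":0}
    - {"claw":1,"dx":4,"dy":0.5,"dz":0,"turn":0}
    - {"claw":1,"dx":4,"dy":0.5,"dz":0,"turn":0}

```text
time_s: 8.55
tcp_pos: [0.4215, -0.2146, 0.0845]
orientation: [0.0, 0.659, 0.752, 0.0]
force: [-2.2, -0.1, 2.7]
grip_width: 0.124
```

send_rows:
  steps:
    - {"claw":1,"dx":3,"dy":0.4,"dz":0,"turn":0}
    - {"claw":1,"dx":3,"dy":0.4,"dz":0,"turn":0}
    - {"claw":1,"dx":3,"dy":0.4,"dz":0,"turn":0}
    - {"claw":1,"dx":3,"dy":0.4,"dz":0,"turn":0}

```text
time_s: 8.95
tcp_pos: [0.4332, -0.213, 0.0845]
orientation: [0.0, 0.66, 0.752, -0.0]
force: [-2.1, 0.0, 3.9]
grip_width: 0.125
```

```bash
python3 st.py
```

```text
t 8.95 tcp [ 433.2 -213.    84.5] jaw 7.48 tilt [ 2.e-04 -3.e-04 -1.e+00] F [-2.1  0.   3.9] T [ 0.01  0.08 -0.08] grip 0.125
```

send_rows:
  steps:
    - {"claw":1,"dx":3,"dy":0.4,"dz":0,"turn":0}
    - {"claw":1,"dx":3,"dy":0.4,"dz":0,"turn":0}
    - {"claw":1,"dx":3,"dy":0.4,"dz":0,"turn":0}
    - {"claw":1,"dx":2,"dy":0.2,"dz":0,"turn":0}

```text
time_s: 9.35
tcp_pos: [0.4443, -0.2116, 0.0846]
orientation: [0.0, 0.659, 0.752, -0.0]
force: [-3.9, -1.0, 6.2]
grip_width: 0.127
```

send_rows:
  steps:
    - {"claw":1,"dx":2,"dy":0.3,"dz":0,"turn":0}
    - {"claw":1,"dx":2,"dy":0.3,"dz":0,"turn":0}

```text
time_s: 9.55
tcp_pos: [0.4475, -0.2113, 0.0847]
orientation: [-0.0, 0.659, 0.752, -0.001]
force: [-8.2, -2.0, 10.9]
grip_width: 0.13
```

send_rows:
  steps:
    - {"claw":1,"dx":2,"dy":0.2,"dz":0,"turn":0}
    - {"claw":1,"dx":2,"dy":0.3,"dz":0,"turn":0}

```text
time_s: 9.75
tcp_pos: [0.4513, -0.2108, 0.0847]
orientation: [-0.001, 0.659, 0.752, -0.001]
force: [-10.3, -1.2, 12.7]
grip_width: 0.128
```

```bash
python3 st.py
```

```text
t 9.75 tcp [ 451.3 -210.8   84.7] jaw 7.48 tilt [-1.9e-03 -5.0e-04 -1.0e+00] F [-10.3  -1.2  12.7] T [-0.17  1.41 -0.01] grip 0.128
```

send_rows:
  steps:
    - {"claw":1,"dx":1,"dy":0.1,"dz":0.3,"turn":0}
    - {"claw":1,"dx":2,"dy":0.3,"dz":0,"turn":0}

```text
time_s: 9.95
tcp_pos: [0.4541, -0.2104, 0.0848]
orientation: [-0.001, 0.66, 0.752, -0.001]
force: [-5.9, -0.3, 8.0]
grip_width: 0.124
```

send_rows:
  steps:
    - {"claw":1,"dx":2,"dy":0.2,"dz":0,"turn":0}
    - {"claw":1,"dx":2,"dy":0.3,"dz":0,"turn":0}

```text
time_s: 10.15
tcp_pos: [0.4585, -0.2097, 0.0847]
orientation: [-0.0, 0.66, 0.752, -0.001]
force: [-5.0, -1.0, 7.9]
grip_width: 0.128
```

```bash
python3 st.py; python3 -c "
from h import *
c=cap('scene');
cv2.imwrite('pics/s6.png',cv2.resize(c['color'][225:365,190:350,::-1],None,fx=4,fy=4,interpolation=2))"
```

```text
t 10.15 tcp [ 458.5 -209.7   84.7] jaw 7.48 tilt [-1.3e-03 -2.0e-04 -1.0e+00] F [-5.  -1.   7.9] T [-0.14  0.96 -0.07] grip 0.128
```

View pics/s6.png

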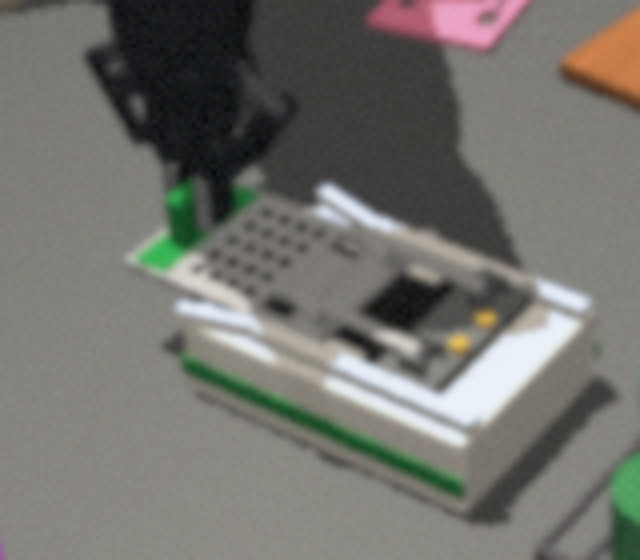

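The plate's front edge is now under both clips, at (350,345) and (440,260), and the push has fallen to about 5 N. I keep sliding.

send_rows:
  steps:
    - {"claw":1,"dx":3,"dy":0.4,"dz":0,"turn":0}
    - {"claw":1,"dx":3,"dy":0.4,"dz":0,"turn":0}
    - {"claw":1,"dx":3,"dy":0.4,"dz":0,"turn":0}
    - {"claw":1,"dx":3,"dy":0.4,"dz":0,"turn":0}

```text
time_s: 10.6
tcp_pos: [0.4706, -0.2082, 0.0848]
orientation: [-0.0, 0.66, 0.752, -0.001]
force: [-5.4, -1.4, 7.8]
grip_width: 0.124
```

send_rows:
  steps:
    - {"claw":1,"dx":2,"dy":0.3,"dz":0,"turn":0}
    - {"claw":1,"dx":2,"dy":0.2,"dz":0,"turn":0}
    - {"claw":1,"dx":2,"dy":0.3,"dz":0,"turn":0}

```text
time_s: 10.9
tcp_pos: [0.4766, -0.2073, 0.0848]
orientation: [-0.0, 0.659, 0.752, -0.0]
force: [-5.1, -0.1, 8.4]
grip_width: 0.13
```

send_rows:
  steps:
    - {"claw":1,"dx":1,"dy":0.1,"dz":0,"turn":0}
    - {"claw":1,"dx":1,"dy":0.2,"dz":0,"turn":0}
    - {"claw":1,"dx":0,"dy":0,"dz":0,"turn":0}

```text
time_s: 11.2
tcp_pos: [0.4788, -0.207, 0.0848]
orientation: [-0.0, 0.659, 0.752, -0.0]
force: [-4.5, -0.5, 6.7]
grip_width: 0.128
```

```bash
python3 st.py
```

```text
t 11.2 tcp [ 478.8 -207.    84.8] jaw 7.48 tilt [-8.e-04 -3.e-04 -1.e+00] F [-4.5 -0.5  6.7] T [-0.17  0.65 -0.04] grip 0.128
```

send_rows:
  steps:
    - {"claw":1,"dx":1,"dy":0.1,"dz":0,"turn":0}
    - {"claw":1,"dx":1,"dy":0.2,"dz":0,"turn":0}
    - {"claw":1,"dx":1,"dy":0.1,"dz":0,"turn":0}

```text
time_s: 11.5
tcp_pos: [0.482, -0.2065, 0.0848]
orientation: [0.0, 0.66, 0.752, -0.0]
force: [-1.3, -0.9, 4.6]
grip_width: 0.129
```

send_rows:
  steps:
    - {"claw":1,"dx":1,"dy":0.1,"dz":0,"turn":0}
    - {"claw":1,"dx":1,"dy":0.2,"dz":0,"turn":0}

```text
time_s: 11.7
tcp_pos: [0.484, -0.2062, 0.0848]
orientation: [-0.0, 0.659, 0.752, -0.0]
force: [-2.9, -0.7, 5.8]
grip_width: 0.129
```

send_rows:
  steps:
    - {"claw":1,"dx":1,"dy":0.1,"dz":0,"turn":0}
    - {"claw":1,"dx":1,"dy":0.1,"dz":0,"turn":0}

```text
time_s: 11.9
tcp_pos: [0.485, -0.2061, 0.0848]
orientation: [-0.001, 0.659, 0.752, -0.001]
force: [-13.0, -0.9, 14.6]
grip_width: 0.127
```

send_rows:
  steps:
    - {"claw":1,"dx":1,"dy":0.1,"dz":0,"turn":0}

```text
time_s: 12.0
tcp_pos: [0.4851, -0.206, 0.0847]
orientation: [-0.002, 0.659, 0.752, -0.001]
force: [-19.3, -0.4, 19.4]
grip_width: 0.128
```

Push fell to 1.3 N near x=481–482 (the snap), then rose sharply at 485 (the stop). I ease off the force and look before letting go.

send_rows:
  steps:
    - {"claw":1,"dx":-1,"dy":-0.1,"dz":0.2,"turn":0}
    - {"claw":1,"dx":-0.5,"dy":0,"dz":0,"turn":0}

```text
time_s: 12.2
tcp_pos: [0.485, -0.206, 0.0848]
orientation: [-0.0, 0.66, 0.752, -0.0]
force: [-2.9, -0.8, 4.8]
grip_width: 0.128
```

```bash
python3 st.py; python3 -c "
from h import *
c=cap('scene');t=cap('top')
A=cv2.resize(c['color'][245:345,220:345,::-1],None,fx=4,fy=4,interpolation=2)
B=cv2.resize(t['color'][170:270,370:440,::-1],None,fx=4,fy=4,interpolation=2)
cv2.imwrite('pics/s7.png',np.hstack([A,B]))"
```

```text
t 12.2 tcp [ 485.  -206.    84.8] jaw 7.47 tilt [-0.0011  0.     -1.    ] F [-2.9 -0.8  4.8] T [-0.1   0.38 -0.07] grip 0.128
```

View pics/s7.png

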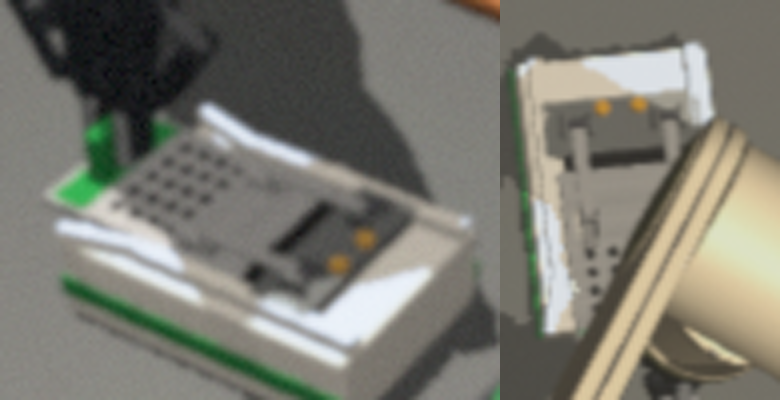

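Plate front edge is against the black stop bar, strip at (300,230) in the left panel and (625,157) in the right. Both levers look to lie over the slots. I open partway and lift straight up, then check with a clear view.

send_rows:
  steps:
    - {"claw":0.4,"dx":0,"dy":0,"dz":0,"turn":0}
    - {"claw":0.4,"dx":0,"dy":0,"dz":0,"turn":0}
    - {"claw":0.4,"dx":0,"dy":0,"dz":0,"turn":0}
    - {"claw":0.4,"dx":0,"dy":0,"dz":0,"turn":0}
    - {"claw":0.4,"dx":0,"dy":0,"dz":5,"turn":0}
    - {"claw":0.4,"dx":0,"dy":0,"dz":15,"turn":0}
    - {"claw":0.4,"dx":0,"dy":0,"dz":30,"turn":0}
    - {"claw":0.4,"dx":0,"dy":0,"dz":40,"turn":0}
    - {"claw":0.4,"dx":0,"dy":0,"dz":40,"turn":0}

```text
time_s: 13.2
tcp_pos: [0.4852, -0.2058, 0.2172]
orientation: [0.0, 0.659, 0.752, 0.0]
force: [1.7, -0.1, -0.3]
grip_width: 0.3
```

send_rows:
  steps:
    - {"claw":0.4,"dx":-5,"dy":30,"dz":20,"turn":0}
    - {"claw":0.4,"dx":-5,"dy":40,"dz":10,"turn":0}
    - {"claw":0.4,"dx":-5,"dy":40,"dz":0,"turn":0}
    - {"claw":0.4,"dx":-5,"dy":40,"dz":0,"turn":0}
    - {"claw":0.4,"dx":-5,"dy":40,"dz":0,"turn":0}
    - {"claw":0.4,"dx":-5,"dy":40,"dz":0,"turn":0}
    - {"claw":0.4,"dx":-5,"dy":40,"dz":0,"turn":0}
    - {"claw":0.4,"dx":-5,"dy":40,"dz":0,"turn":0}
    - {"claw":0.4,"dx":0,"dy":0,"dz":0,"turn":0}

```text
time_s: 14.1
tcp_pos: [0.4448, 0.1081, 0.2464]
orientation: [-0.0, 0.658, 0.753, 0.001]
force: [0.7, -0.4, -1.0]
grip_width: 0.301
```

```bash
python3 st.py; python3 -c "
from h import *
c=cap('scene');t=cap('top')
A=cv2.resize(c['color'][255:335,230:340,::-1],None,fx=4,fy=4,interpolation=2)
B=cv2.resize(t['color'][175:275,370:440,::-1],None,fx=4,fy=4,interpolation=2)
A=np.pad(A,((0,80),(0,0),(0,0)))
cv2.imwrite('pics/s8.png',np.hstack([A,B]))"
```

```text
t 14.1 tcp [444.8 108.1 246.4] jaw 7.76 tilt [ 0.0017  0.0019 -1.    ] F [ 0.7 -0.4 -1. ] T [-0.01 -0.04 -0.03] grip 0.301
```

View pics/s8.png

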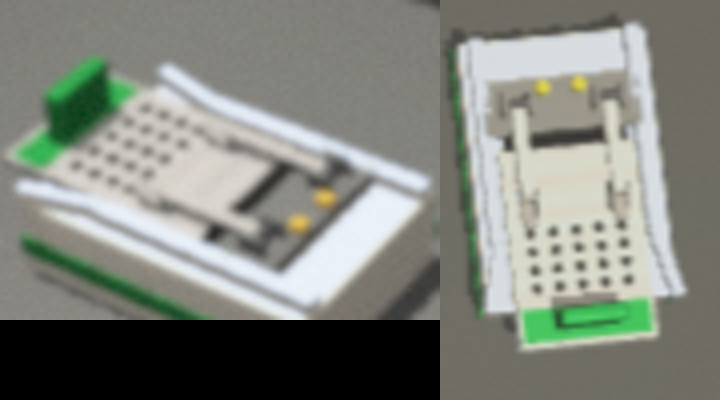

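Run:
```python
from h import *
c=cap('scene')['color'][:,:,::-1].astype(np.float32)
for _ in range(5): c+=cap('scene')['color'][:,:,::-1]
c=(c/6).astype(np.uint8); o=cv2.imread('pics/scene0.png')
f=lambda I:cv2.resize(I[275:325,262:325],None,fx=6,fy=6,interpolation=2)
cv2.imwrite('pics/s9.png',np.hstack([f(o),f(c)]))
```

```text
(no output)
```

View pics/s9.png

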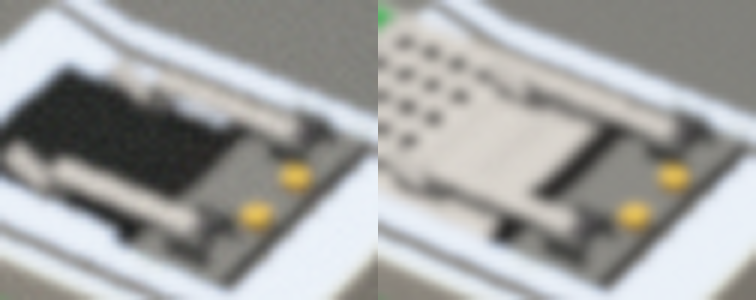

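Before and after, both levers lie on the same image lines: left clip (165,75)→(300,115), right clip (65,158)→(205,212). A raised clip would sit about 9 px higher here, so both are down at 0. I hand the job in.

```bash
python3 -c "
from h import *
print(env.finish_job())"; python3 st.py
```

```text
the job is handed in; nothing more can be done
None
the job is handed in; nothing more can be done
```

The green-handled plate is fitted in the left-hand grater box, home against the stop, and the job is handed in at about 14.5 s of the 72 s allowed. I gripped the plate by its handle, laid it in the mouth of the rails and slid it under both clips until I felt the stop, then let go and moved the arm clear.

- **Push forces:** it took about 10 N to enter under the clips and about 5 N while sliding beneath them. The push dropped to about 1 N at the snap, and the stop came about 3 mm further on. I eased off at a peak of 19 N.
- **Final pictures:** the plate's front edge sits against the black stop bar. Both clip levers lie on the same image lines as in the starting picture, so both are down in their slots.
- **Less certain:** the clip angles were judged from those pictures only, as the state has no reading for them. The stop was felt at about box x +14.5 mm, against 17 to 19 mm estimated from the pictures. I put that down to camera error of a few millimetres.
- **Failed call:** the first two move calls were refused because some keys were missing. Nothing moved, and I resent them.

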